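# Set up the slide-mounting station

### The arm

A 6-joint arm with a two-finger parallel gripper is mounted at the origin on a cart in front of the work surface, level with it; the furniture and walls round the work are solid. World frame = base frame: x ahead of the robot, y to its left, z up, the work surface at z = 0. Lengths are in m, angles in rad, forces in N, time in s.
With the tool pointing down it reaches from about 0.3 to 0.85 m from the base axis. Payload 4.2 kg.
Tool frame: the origin (TCP) lies at the very end of the fingers, on their centre line; the grasp point (between the pads) lies arm.hold_point_z behind it (arm.hold_point_z is the distance from the TCP to the grasp point, in m); z points along the fingers, y is the line along which they close (so a half turn about z gives the same grasp; the last joint's range is limited). The gripper opens to 91 mm and grips with 3 to 60 N. Pads are 32 mm wide; open, the fingers measure 118 mm over their backs; the gripper's body (76 mm by 178 mm) begins 60 mm behind the grasp point.
Start: joints at [-1.12, 0.32, 1.565, -0, 1.257, -0.02], TCP at [0.261, -0.512, 0.214] pointing down, gripper open.
Joint ranges: [-3.11, 3.11], [-0.84, 2.01], [0.21, 2.61], [-1.34, 4.49], [0.05, 2.63], [-2.56, 2.56]. Speed limits (rad/s): [2.57, 2.57, 3.14, 3.14, 3.14, 3.14].

### API

Orientations are given as a 3x3 rotation matrix whose columns are the frame's x, y, z axes.
In Python, from plant import arm, read_camera gives the robot as it stands.
- The arm moves only by the tool step_arm, never from a script. Its argument "motion" is a list that holds one entry, the list of rows, each a list of 7 numbers: the shift along the tool's x, y, z in mm, then the turn, a rotation vector about the tool's x, y, z in degrees, then the closure, from 0 (fully open) to 1 (shut). In form: [[[dx, dy, dz, wx, wy, wz, jaw], ...]]. A call has 1 to 5 rows; each row is the pose to reach, as a shift and turn from the pose commanded when the call began, along the tool's axes at that moment; what a row does not reach only later rows make up. A row lasts 1/8 s, in which the tool goes at most 62.5 mm and 10.7 degrees, less where a joint would pass 70% of its speed; a pose out of reach is approached as far as the arm can. A call with a gripper value outside its range is refused whole. The fingers move at their own pace and stop on an object; the grip force is fixed at half the most. Time passes only in rows, so rows that repeat a pose let the fingers close. It gives the time, the measured TCP pose, the force, the opening and the grip force at its end, in the units of the state.
- arm.get_obs(): the state, without advancing time (a new reading comes with each control period).
- read_camera(name): name is "scene" or "top" or "wrist"; returns a dict with "img" (384x512x3 uint8, red, green, blue), "K" (3x3 intrinsics, pixels), "rvec" (rotation vector, rad) and "tvec" (3), from world to camera coordinates, as OpenCV has them. Camera axes: x right, y down, z forward; pixel columns grow to the right and rows downward; lengths in m; the calibration is good to about 2 mm. A picture is of the moment at which its call begins. There is no depth.
- arm.finish_job(): hands the job in; it is judged then, once.
The state is a dict: "t": time; "joint_pos": joint angles; "qvel": joint speeds; "effort": joint torques, N m; "position": TCP position; "ee_rot": TCP orientation; "wrist_force": force on the tool from outside, world axes, zero at the start; "moment": the same for the moment, N m; "gripper_width": opening from 0.0 (shut) to 1.0 (fully open); "grip_force": force on a finger pad.
Only numpy, scipy, OpenCV 4.12 (cv2) and the standard library are available. Lean on these libraries where they do the work, as an engineer would, in place of code of your own. Each camera call takes 0.05 s, during which the arm holds its last target. There are 200 camera calls.

### The job

Set up the bench for mounting slides: stand the three mounting bottles upright in the wells of the bottle rack in their order of use, from left to right as the robot sees it: the brown stain bottle with the dropper, the short bottle of mounting medium, and the varnish bottle with the long brush cap. Put the larger box of cover glasses flat on the bench in the gap between the rack and the slide tray, and stack the smaller box centred on top of it. Keep the bottles upright all the way, and leave the oil bottle and the microscope objective where they stand.

Things in the scene. Friction and masses are not known exactly. Their poses are not given: they have to be found in the camera images.
- stain_bottle: Brown round bottle with a white collar and a narrow black dropper on top; 104 mm tall, the tallest of the bottles. Body 33 mm in diameter up to 64 mm, white collar 23 mm in diameter to 78 mm, dropper 8 mm thick above. Loose, about 60 g. Origin: centre of its underside, z up. Grasp round the body.
- mountant_bottle: Bottle of mounting medium: small white round bottle with a ribbed green screw cap, 50 mm tall, the shortest of the bottles. Body 23 mm in diameter up to 36 mm, cap 16 mm in diameter. Loose, about 20 g. Origin: centre of its underside, z up.
- varnish_bottle: Varnish bottle: small squat whitish body, 26 mm in diameter and 34 mm tall, with a long slim black brush cap, 13 mm in diameter, that reaches to 66 mm. Loose, about 30 g. Origin: centre of its underside, z up.
- large_box: Larger box of cover glasses: flat square translucent bluish-white plastic box, 32 x 32 mm, 14 mm tall. Loose, about 20 g, solid. Origin: centre of its underside, z up, x and y along its sides.
- small_box: Smaller box of cover glasses: square translucent greenish-white plastic box, 28 x 28 mm, 16 mm tall (narrower and taller than the other). Loose, about 20 g, solid. Origin: centre of its underside, z up, x and y along its sides.
- bottle_rack: Low rack fixed to the bench, left or right of the tray; 66 (x) x 184 (y) x 20 mm: aluminium top plate with three round 40 mm wells, on corner posts over a grey base plate. Wells at x = 0, y = +56, 0, -56 mm; bottles stand on the base plate, 6 mm above the bench (14 mm deep). Origin: centre of the underside, at bench level; its y points to the robot's left, turned at most 0.2 rad.
- slide_tray: Flat card tray with six glass slides, 98 (its x) x 205 (its y) x 4 mm, fixed to the bench. Origin: centre of its underside; its y points to the robot's left, turned at most 0.2 rad. Rack and tray stand side by side with some 10 to 18 cm of free bench between their facing ends; their centres may differ by up to 3 cm in x.
- oil_bottle: Immersion oil bottle, to be left alone: brown round bottle with a plain black cylindrical cap and no dropper, 25 mm in diameter, 62 mm tall. Loose. Origin: centre of its underside.
- objective: Spare microscope objective, to be left alone: white tapering barrel with a knurled metal foot, 26 mm in diameter, 46 mm tall. Loose. Origin: centre of its underside. It, the oil bottle, the three mounting bottles and the two boxes start in a loose arc in front of rack and tray, in any order, at least 8 cm from one to the next.
Not all that is in view belongs to the job. What is shaped like the mountant_bottle but purple or yellow is not meant.

How it is judged:
At the end, for the whole second after the job is handed in: Stain, medium, varnish upright on the base in the left, middle, right well; larger box flat on the bench between rack and tray, within 80 mm of both x centre lines; smaller box on it, centres within 10 mm; all released, at rest; oil bottle and objective within 30 mm of their starts (x of stain_bottle in the frame of bottle_rack between -0.013 and 0.013 m and y of stain_bottle in the frame of bottle_rack between 0.043 and 0.069 m and z of each of stain_bottle, mountant_bottle, varnish_bottle in the frame of bottle_rack below 0.009 m and angle between each of stain_bottle, mountant_bottle, varnish_bottle's own z axis and vertical below 0.12 rad and x of mountant_bottle in the frame of bottle_rack between -0.013 and 0.013 m and y of mountant_bottle in the frame of bottle_rack between -0.013 and 0.013 m and x of varnish_bottle in the frame of bottle_rack between -0.013 and 0.013 m and y of varnish_bottle in the frame of bottle_rack between -0.069 and -0.043 m and x of large_box in the frame of bottle_rack between -0.08 and 0.08 m and x of large_box in the frame of slide_tray between -0.08 and 0.08 m and ((y of large_box in the frame of bottle_rack below -0.095 m and y of large_box in the frame of slide_tray above 0.105 m) or (y of large_box in the frame of bottle_rack above 0.095 m and y of large_box in the frame of slide_tray below -0.105 m)) and height (world z) of large_box below 0.003 m and angle between each of large_box, small_box's own z axis and vertical below 0.1 rad and horizontal distance between small_box and large_box below 0.01 m and z of small_box in the frame of large_box between 0.011 and 0.018 m and linear speed of each of stain_bottle, mountant_bottle, varnish_bottle, large_box, small_box below 0.02 m/s and distance of each of oil_bottle, objective from where it was at the start of the episode below 0.03 m); the robot touches nothing.
It fails at once if a mounting bottle is tipped by more than 0.7 rad (40 degrees) (angle between any of stain_bottle, mountant_bottle, varnish_bottle's own z axis and vertical above 0.7 rad).
It fails at once if the oil bottle or the objective is moved by more than 30 mm or knocked over (distance of any of oil_bottle, objective from where it was at the start of the episode above 0.03 m or angle between any of oil_bottle, objective's own z axis and vertical above 0.7 rad).
It also fails if it takes over 120 s, if anything falls off the work surface, if the arm or the gripper's body presses on something with over 40 N, if the wrist force passes 120 N, or if a joint passes its speed limit or range.

## Working session

There is one attempt and no reset: what is moved stays moved. The work goes in short steps, Python scripts to look and compute and a tool call to move; the robot and the scene stay as the last step left them, time stands still between calls to the robot, and variables do not carry over. Pictures are saved under pics/ and viewed, at most 17 in all, crops included, and the job is handed in when it is done.

Besides the shell and the picture viewer there is one more tool, called after ">>>" as a command line: name --argument value ..., lists and objects as JSON in quotes. step_arm: Moves the arm, as the interface text tells. Its arguments: {"type":"object","properties":{"motion":{"type":"array","items":{"type":"array","items":{"type":"array","items":{"type":"number"}}}}},"required":["motion"]}

```bash
mkdir -p pics; ls; python3 - <<'E'
from plant import arm, read_camera
import cv2, numpy as np
print(arm.hold_point_z, arm.get_obs())
for n in ("scene","top"):
    c=read_camera(n); cv2.imwrite(f"pics/{n}0.png",c["img"][:,:,::-1]); np.savez(f"{n}0.npz",**c)
    R=cv2.Rodrigues(np.array(c["rvec"]))[0]; print(n,c["K"],-R.T@np.array(c["tvec"]).ravel(),R)
E
```

```text
pics
0.0188 {'t': 0.0, 'joint_pos': array([-1.11998920e+00,  3.20277311e-01,  1.56568052e+00, -1.58087800e-06,
        1.25737122e+00, -2.00005671e-02]), 'qvel': array([ 0.00216774, -0.00097177, -0.00029751, -0.00159917,  0.00029235,
       -0.0017765 ]), 'effort': array([ 1.85691395e-03, -4.12458873e+01, -2.31974119e+01,  7.29281595e-02,
        4.57734754e-02, -1.56435126e-04]), 'position': array([ 0.26060499, -0.51198981,  0.21312807]), 'ee_rot': array([[ 8.91201995e-01,  4.53606030e-01, -7.57888025e-04],
       [ 4.53606661e-01, -8.91200626e-01,  1.56226797e-03],
       [ 3.32238884e-05, -1.73607939e-03, -9.99998492e-01]]), 'wrist_force': array([0.28915426, 0.86255134, 0.81231682]), 'moment': array([ 0.0154238 , -0.01965663, -0.00582814]), 'grip_force': 0.0, 'gripper_width': 1.0007728590837501}
scene [[422.00228796   0.         261.56244813]
 [  0.         422.00228796 186.18875108]
 [  0.           0.           1.        ]] [-0.26548981 -0.48501493  0.68377651] [[ 0.55475539 -0.83186898  0.01550641]
 [-0.47778321 -0.33377051 -0.81260104]
 [ 0.68115318  0.44338611 -0.58261403]]
top [[353.12399116   0.         261.71979278]
 [  0.         353.12399116 186.12800693]
 [  0.           0.           1.        ]] [0.2680106  0.01639912 0.96008709] [[-0.13667949 -0.99061287 -0.00220389]
 [-0.96861698  0.1341102  -0.209274  ]
 [ 0.20760508 -0.02646873 -0.97785456]]
```

View pics/scene0.png

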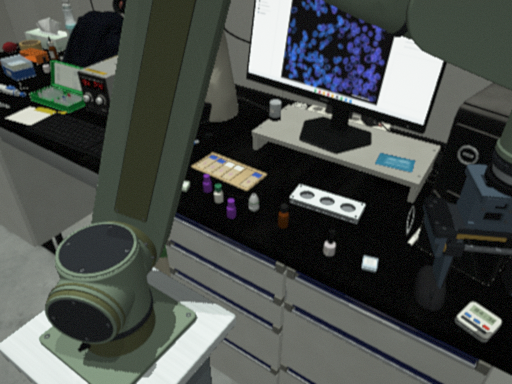

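View pics/top0.png

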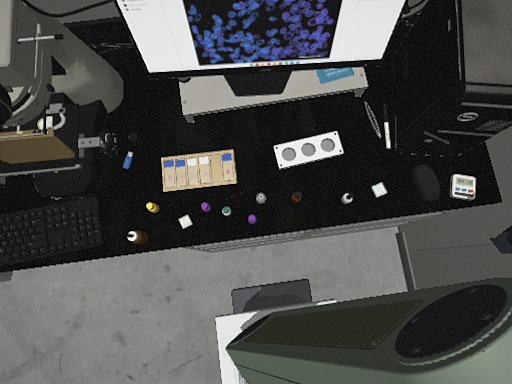

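The top view shows the tray at (199,170) and the rack at (309,149). The candidates, by pixel:
- **Brown bottles:** (137,237) and (296,197)
- **Mountant-like bottles:** green (227,211), purple (206,207) and (252,219), yellow (152,207)
- **Objective:** (261,198)
- **Varnish:** (348,198)
- **Boxes:** (185,221) and (379,189)

I'll enlarge this strip to confirm them and measure positions.

```bash
cat > h.py <<'E'
import numpy as np, cv2
from plant import arm, read_camera
def ray(c,u,v,z):
    R=cv2.Rodrigues(np.array(c["rvec"]))[0]; o=-R.T@np.array(c["tvec"]).ravel()
    d=R.T@np.linalg.solve(c["K"],[u,v,1.]); return (o+d*(z-o[2])/d[2])[:2]
def proj(c,p):
    return cv2.projectPoints(np.array(p,float).reshape(-1,3),np.array(c["rvec"]),np.array(c["tvec"]),c["K"],None)[0].reshape(-1,2)
def blobs(m,lo=8):
    n,l,s,ce=cv2.connectedComponentsWithStats(m.astype(np.uint8)); return [(ce[i],s[i]) for i in range(1,n) if s[i][4]>=lo]
def to_tool(p,zc=None):
    "shift in mm from measured TCP, in tool axes, to world p"
    o=arm.get_obs(); return o["ee_rot"].T@(np.array(p)-o["position"])*1000
E
python3 - <<'E'
from h import *
c=dict(np.load("top0.npz")); im=c["img"]
a=cv2.resize(im[180:250,120:260],None,fx=5.6,fy=4.2*1.0,interpolation=cv2.INTER_CUBIC)
b=cv2.resize(im[180:250,250:390],None,fx=5.6,fy=4.2,interpolation=cv2.INTER_CUBIC)
cv2.imwrite("pics/crop0.png",np.vstack([a,b])[:,:,::-1])
hsv=cv2.cvtColor(im,cv2.COLOR_RGB2HSV)
m=np.zeros(im.shape[:2],bool); m[125:250,115:400]=(hsv[125:250,115:400,2]>70)
for ce,s in blobs(m,10):
    print(ce.round(1),s,im[int(ce[1]),int(ce[0])],ray(c,*ce,0.015).round(3))
E
```

```text
[373.8 126.6] [372 125   4   5  10] [131 133 127] [ 0.596 -0.348]
[378.1 131.7] [376 125   5  13  35] [90 91 89] [ 0.579 -0.357]
[387.2 136.4] [384 125   7  24 117] [234 232 228] [ 0.562 -0.379]
[307.9 149.3] [ 273  131   71   39 1655] [148 151 152] [ 0.555 -0.152]
[198.3 170.1] [ 161  149   76   43 2571] [206 186 146] [0.538 0.158]
[127.6 160.1] [123 151  10  18 108] [103 133 175] [0.593 0.35 ]
[379.  189.4] [371 182  17  16 161] [225 228 224] [ 0.416 -0.325]
[260.5 197.7] [256 192  10  12  84] [169 169 169] [ 0.437 -0.001]
[295.4 197.6] [292 193   9   8  20] [41 31 24] [ 0.424 -0.096]
[346.1 198.5] [341 193  12  11  76] [127 122 123] [ 0.403 -0.231]
[152. 207.] [146 202  13  11 102] [150 137  65] [0.452 0.293]
[204.9 206.1] [201 202  10   9  65] [136  78 176] [0.435 0.151]
[226.  210.8] [222 207   9   9  66] [ 70 128  96] [0.415 0.096]
[185.1 221.2] [178 214  15  15 131] [232 233 230] [0.402 0.208]
[251.6 218.7] [248 214   9  10  64] [136  78 174] [0.384 0.03 ]
[319.7 238.7] [ 164  217  236   33 3787] [141 142 139] [ 0.306 -0.142]
[134.3 236.2] [127 231  14  12 123] [183 183 174] [0.38  0.345]
```

View pics/crop0.png

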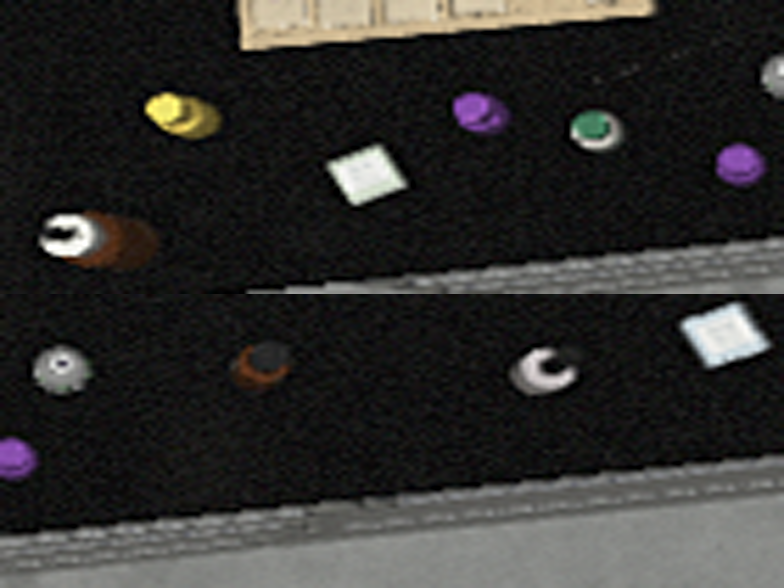

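The crop settles which is which:
- **Stain bottle:** (137,237), the brown one with white collar and dropper. The brown one at (296,197), with a plain black cap, is the oil.
- **Mountant:** (227,211), the only green cap.
- **Varnish:** (348,198).
- **Large box:** (379,189), bluish and bigger.
- **Small box:** (185,221), greenish.

Next I'll get rough positions for all of them.

```bash
python3 - <<'E'
from h import *
c=dict(np.load("top0.npz")); im=c["img"]; hsv=cv2.cvtColor(im,cv2.COLOR_RGB2HSV)
def rect(x0,y0,x1,y1,z,th):
    m=np.zeros(im.shape[:2],np.uint8); m[y0:y1,x0:x1]=hsv[y0:y1,x0:x1,2]>th
    cs=max(cv2.findContours(m,0,cv2.CHAIN_APPROX_NONE)[0],key=len)
    w=np.array([ray(c,*p,z) for p in cs[:,0]],np.float32)*1000
    (ce,s,a)=cv2.minAreaRect(w); return np.round(ce,1),np.round(s,1),round(a,1)
print("rack",rect(265,125,350,175,.02,100)); print("tray",rect(155,143,242,197,.004,70))
print("large",rect(368,178,392,200,.014,100)); print("small",rect(174,210,198,233,.016,100))
# wells: dark blobs in rack
m=np.zeros(im.shape[:2],np.uint8); m[128:172,270:346]=hsv[128:172,270:346,2]>150
cs,h=cv2.findContours(m,cv2.RETR_CCOMP,cv2.CHAIN_APPROX_NONE)
for k,q in enumerate(cs):
    if h[0][k][3]>=0 and len(q)>15: 
        w=np.array([ray(c,*p,.02) for p in q[:,0]],np.float32)*1000; e=cv2.minEnclosingCircle(w); print("well",np.round(e[0],1),round(e[1],1),w.mean(0))
def cen(x0,y0,x1,y1,f,z):
    y,x=np.nonzero(f(hsv[y0:y1,x0:x1].astype(int),im[y0:y1,x0:x1].astype(int))); print(len(x)); return ray(c,x.mean()+x0,y.mean()+y0,z).round(4)
print("mount cap",cen(217,202,237,220,lambda h,i:(h[...,1]>70)&(i[...,1]>i[...,0]+20),.048))
print("stain collar",cen(122,226,150,246,lambda h,i:(h[...,2]>150)&(h[...,1]<60),.076))
print("varnish body",cen(335,188,360,206,lambda h,i:(h[...,2]>70),.03))
print("varnish", ray(c,348,197.5,.05))
print("oil cap",cen(288,190,304,206,lambda h,i:(h[...,2]>40),.05))
for u,v in((185,118),(365,92),(190,124),(367,97)): print("stand",ray(c,u,v,.1).round(3),ray(c,u,v,0).round(3))
E
```

```text
rack (array([ 553.2, -151.4]), array([ 71.2, 187.2]), 5.9)
tray (array([541.6, 159.6]), array([206.9, 100.8]), 88.9)
large (array([ 416.1, -325.2]), array([34.2, 33.9]), 15.2)
small (array([401.5, 207.9]), array([30.5, 27.1]), 20.6)
well [549.6 -95.5] 21.2 [552.82556  -95.578964]
well [ 555.2 -152.1] 21.6 [ 554.1499  -151.91855]
well [ 561.3 -207.3] 21.5 [ 560.69727 -208.60991]
35
mount cap [0.4139 0.0943]
56
stain collar [0.3747 0.3291]
76
varnish body [ 0.4011 -0.2274]
varnish [ 0.40013223 -0.22766568]
71
oil cap [ 0.4205 -0.093 ]
stand [0.657 0.166] [0.703 0.183]
stand [ 0.665 -0.312] [ 0.711 -0.35 ]
stand [0.639 0.155] [0.682 0.171]
stand [ 0.65  -0.314] [ 0.695 -0.352]
```

>>> step_arm --motion '[[[223,-96,10,0,0,12,0.2],[223,-96,10,0,0,12,0.2],[223,-96,10,0,0,12,0.2],[223,-96,10,0,0,12,0.2],[223,-96,10,0,0,12,0.2]]]'

```text
t: 0.72
position: [0.4177, -0.3226, 0.2034]
ee_rot: [[0.965, 0.264, -0.001], [0.264, -0.965, 0.001], [-0.0, -0.001, -1.0]]
wrist_force: [-0.7, 0.0, -0.1]
gripper_width: 0.8
grip_force: 0.0
```

```bash
python3 - <<'E'
from h import *
o=arm.get_obs(); print(o["position"],o["ee_rot"].round(3),o["gripper_width"],o["qvel"].round(3))
c=read_camera("wrist"); cv2.imwrite("pics/w1.png",c["img"][:,:,::-1]); np.savez("w1.npz",**c)
print(proj(c,[[.416,-.325,.014]]), c["K"])
R=cv2.Rodrigues(np.array(c["rvec"]))[0]; print(-R.T@np.array(c["tvec"]).ravel(),R.round(3))
E
```

```text
[ 0.41772752 -0.32260865  0.20344388] [[ 0.965  0.264 -0.001]
 [ 0.264 -0.965  0.001]
 [-0.    -0.001 -1.   ]] 0.7999583504663221 [-0.069  0.001 -0.012 -0.045 -0.001 -0.025]
[[252.10778366 174.8486637 ]] [[291.14084653   0.         250.1165631 ]
 [  0.         291.14084653 191.0989184 ]
 [  0.           0.           1.        ]]
[ 0.48899418 -0.30262331  0.37534511] [[ 0.265 -0.964 -0.001]
 [-0.931 -0.256  0.261]
 [-0.252 -0.068 -0.965]]
```

View pics/w1.png

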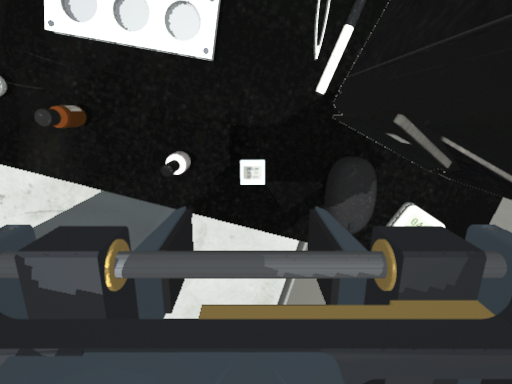

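The wrist view shows the larger box at (252,172), square with the tool. The varnish is at (178,162), the oil at (62,117), and the rack wells are along the top at (80,5), (132,12) and (183,20). I'll measure the box and check it against the first estimate.

```bash
cat >> h.py <<'E'
def rect(c,pt,z,th,r=25):
    "min area rect (mm, world) of the bright blob round pixel pt at height z"
    m=np.zeros(c["img"].shape[:2],np.uint8); u,v=np.round(pt).astype(int)
    s=np.s_[max(v-r,0):v+r,max(u-r,0):u+r]; m[s]=c["img"].max(2)[s]>th
    q=max(cv2.findContours(m,cv2.RETR_EXTERNAL,cv2.CHAIN_APPROX_NONE)[0],key=cv2.contourArea)
    w=np.array([ray(c,*p,z) for p in q[:,0]],np.float32)*1000
    ce,sz,a=cv2.minAreaRect(w); return np.round(ce,1),np.round(sz,1),round(a,1)
E
python3 - <<'E'
from h import *
c=dict(np.load("w1.npz"))
r=rect(c,(252,172),.014,110); print(r); print(to_tool([*r[0]/1000,.002]))
E
```

```text
(array([ 419.8, -323.3]), array([32.5, 31.3]), 16.1)
[ 3.47953470e+00 -7.95434138e-02  2.01563393e+02]
```

>>> step_arm --motion '[[[4,0,60,0,0,0,0.3],[4,0,120,0,0,0,0.3],[4,0,170,0,0,0,0.3],[4,0,170,0,0,0,0.3]]]'

```text
t: 1.27
position: [0.4166, -0.3239, 0.0308]
ee_rot: [[0.966, 0.257, -0.007], [0.257, -0.966, 0.005], [-0.006, -0.007, -1.0]]
wrist_force: [0.4, -0.7, 0.5]
gripper_width: 0.696
grip_force: 0.0
```

```bash
python3 - <<'E'
from h import *
c=read_camera("wrist"); p=proj(c,[[.4198,-.3233,.014]])[0]; r=rect(c,p,.014,110,40); print(p,r, to_tool([*r[0]/1000,.002]))
E
```

```text
[251.43227278 218.60696402] (array([ 420.5, -323.3]), array([35.1, 32.1]), 16.2) [ 2.36909362 -1.42691619 31.3091791 ]
```

>>> step_arm --motion '[[[3,-1,20,0,0,0,0.3],[3,-1,30,0,0,0,0.3],[3,-1,30,0,0,0,1],[3,-1,30,0,0,0,1],[3,-1,30,0,0,0,1]]]'

```text
t: 1.95
position: [0.4229, -0.3234, 0.0048]
ee_rot: [[0.966, 0.258, 0.001], [0.258, -0.966, -0.001], [0.001, 0.001, -1.0]]
wrist_force: [-0.3, 0.1, -0.0]
gripper_width: 0.4
grip_force: 0.0
```

>>> step_arm --motion '[[[0,0,0,0,0,0,1],[0,0,0,0,0,0,1],[0,0,-60,0,0,0,1],[0,0,-120,0,0,0,1],[0,0,-120,0,0,0,1]]]'

```text
t: 2.58
position: [0.4252, -0.325, 0.1287]
ee_rot: [[0.966, 0.258, 0.009], [0.258, -0.966, -0.007], [0.007, 0.009, -1.0]]
wrist_force: [-1.1, 0.3, -0.8]
gripper_width: 0.34
grip_force: 30.0
```

```bash
python3 - <<'E'
from h import *
o=arm.get_obs(); print(o["position"],o["ee_rot"].round(3),o["gripper_width"],o["grip_force"])
# gap centre, rack frame yaw 6deg
print(to_tool([.547,-.002,.12]))
E
```

```text
[ 0.42521921 -0.32503397  0.12868866] [[ 0.966  0.258  0.009]
 [ 0.258 -0.966 -0.007]
 [ 0.007  0.009 -1.   ]] 0.34018765420052094 29.998259246349335
[ 201.07477563 -280.65846862    7.53390817]
```

>>> step_arm --motion '[[[35,-49,0,0,0,3,1],[70,-98,0,0,0,6,1],[105,-147,0,0,0,9,1],[140,-196,0,0,0,9,1],[175,-245,0,0,0,9,1]]]'

```text
t: 3.2
position: [0.5279, -0.0391, 0.1226]
ee_rot: [[0.995, 0.104, -0.002], [0.104, -0.995, 0.0], [-0.002, -0.0, -1.0]]
wrist_force: [0.7, -0.2, 0.1]
gripper_width: 0.345
grip_force: 30.0
```

>>> step_arm --motion '[[[30,-30,0,0,0,0,1],[30,-30,0,0,0,0,1],[30,-30,50,0,0,0,1],[30,-30,80,0,0,0,1],[30,-30,80,0,0,0,1]]]'

```text
t: 3.82
position: [0.5518, -0.0088, 0.0411]
ee_rot: [[0.995, 0.103, -0.008], [0.103, -0.995, -0.0], [-0.008, -0.001, -1.0]]
wrist_force: [0.5, 0.7, -0.4]
gripper_width: 0.343
grip_force: 30.0
```

```bash
python3 - <<'E'
from h import *
o=arm.get_obs(); print(o["position"],o["ee_rot"].round(3),o["gripper_width"],to_tool([.547,-.002,.004]))
c=read_camera("top");cv2.imwrite("pics/t2.png",cv2.resize(c["img"][110:250,150:360],None,fx=3,fy=3)[:,:,::-1])
E
```

```text
[ 0.55175185 -0.00883634  0.04105075] [[ 0.995  0.103 -0.008]
 [ 0.103 -0.995 -0.   ]
 [-0.008 -0.001 -1.   ]] 0.3433171433303084 [-3.72988872 -7.26076916 37.08696303]
```

View pics/t2.png

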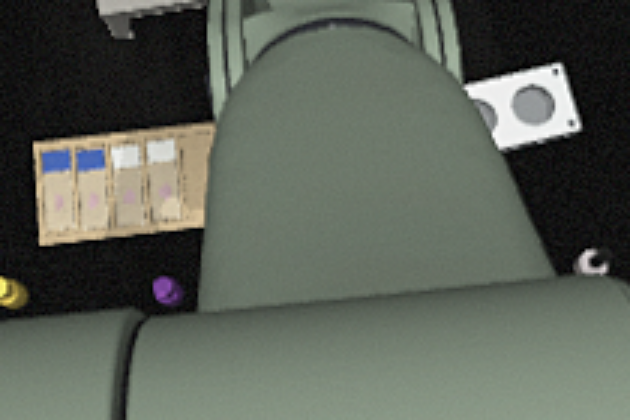

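The arm hides the gap in this view, so I'll place by the numbers.

>>> step_arm --motion '[[[-4,-7,25,0,0,0,1],[-4,-7,38,0,0,0,1],[-4,-7,38,0,0,0,1],[-4,-7,39,0,0,0,1]]]'

```text
t: 4.38
position: [0.5513, -0.0019, 0.006]
ee_rot: [[0.995, 0.104, 0.002], [0.104, -0.995, -0.0], [0.002, 0.0, -1.0]]
wrist_force: [-0.2, -0.4, 0.9]
gripper_width: 0.345
grip_force: 30.0
```

>>> step_arm --motion '[[[0,0,0,0,0,0,0.4],[0,0,0,0,0,0,0.4],[0,0,-60,0,0,0,0.4],[0,0,-120,0,0,0,0.4],[0,0,-150,0,0,0,0.4]]]'

```text
t: 5.0
position: [0.5518, -0.0016, 0.1588]
ee_rot: [[0.995, 0.104, 0.006], [0.104, -0.995, -0.0], [0.006, 0.001, -1.0]]
wrist_force: [0.8, 0.3, -0.8]
gripper_width: 0.601
grip_force: 0.0
```

```bash
python3 - <<'E'
from h import *
o=arm.get_obs(); print(o["position"],o["gripper_width"])
c=read_camera("wrist"); p=proj(c,[[.547,-.002,.014]])[0]; print(p,rect(c,p,.014,150,30)); cv2.imwrite("pics/w2.png",c["img"][:,:,::-1]); np.savez("w2.npz",**c)
E
```

```text
[ 0.55176534 -0.00159571  0.1588032 ] 0.6010512485791636
[250.35746721 185.96831193] (array([547.9,  -1.6]), array([32.3, 31.7]), 6.0)
```

View pics/w2.png

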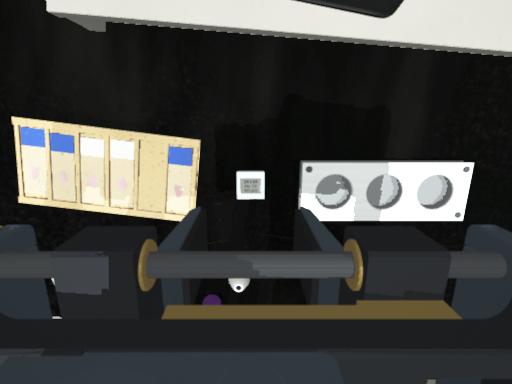

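The larger box sits in the gap at (250,185), square with the tool. The tray is on its left and the rack on its right, with wells at (333,191), (384,190) and (434,191). I'll refine the rack from this picture and head for the varnish.

```bash
python3 - <<'E'
from h import *
c=dict(np.load("w2.npz"))
r=rect(c,(385,190),.02,110,95); print("rack",r)
g=c["img"].max(2); m=np.zeros(g.shape,np.uint8); m[155:228,295:478]=g[155:228,295:478]>185
# outer wall edges: fit circles on well rims with canny + hough on upscaled
G=cv2.resize(cv2.cvtColor(c["img"],cv2.COLOR_RGB2GRAY)[155:228,295:478],None,fx=4,fy=4,interpolation=cv2.INTER_CUBIC)
H=cv2.HoughCircles(cv2.GaussianBlur(G,(5,5),0),cv2.HOUGH_GRADIENT,1,120,param1=100,param2=20,minRadius=60,maxRadius=85)
for x,y,q in H[0]: print("well",ray(c,x/4+295-.375,y/4+155-.375,.02).round(4),q/4)
th=np.radians(6); print([np.round(r[0]+y*np.array([-np.sin(th),np.cos(th)]),1) for y in(56,0,-56)])
print("to varnish",to_tool([.401,-.2275,.16]))
E
```

```text
rack (array([ 557.9, -149.1]), array([ 67.5, 188.1]), 6.0)
well [ 0.5539 -0.0919] 19.025
well [ 0.5555 -0.1501] 18.05
well [ 0.5657 -0.2063] 16.15
[array([552. , -93.4]), array([ 557.9, -149.1]), array([ 563.8, -204.8])]
to varnish [-1.75188851e+02  2.08782102e+02  1.41985422e-01]
```

>>> step_arm --motion '[[[-38,45,0,0,0,0,0.4],[-76,90,0,0,0,0,0.4],[-114,135,0,0,0,0,0.4],[-150,180,0,0,0,0,0.4],[-175,209,0,0,0,0,0.4]]]'

```text
t: 5.68
position: [0.3963, -0.2292, 0.1547]
ee_rot: [[0.995, 0.103, -0.0], [0.103, -0.995, -0.0], [-0.0, 0.0, -1.0]]
wrist_force: [-0.1, -0.2, 0.1]
gripper_width: 0.601
grip_force: 0.0
```

>>> step_arm --motion '[[[0,0,0,0,0,0,0.4],[0,0,0,0,0,0,0.4]]]'

```text
t: 5.92
position: [0.3981, -0.2273, 0.1547]
ee_rot: [[0.995, 0.104, 0.0], [0.104, -0.995, 0.0], [0.0, -0.0, -1.0]]
wrist_force: [0.6, 0.6, -0.5]
gripper_width: 0.6
grip_force: 0.0
```

```bash
python3 - <<'E'
from h import *
o=arm.get_obs(); print(o["position"],o["qvel"].round(3))
c=read_camera("wrist"); p=proj(c,[[.401,-.2275,.0],[.401,-.2275,.034],[.401,-.2275,.066]]); print(p)
u,v=p[1].astype(int); cv2.imwrite("pics/w3.png",cv2.resize(c["img"][v-60:v+60,u-80:u+80],None,fx=5,fy=5,interpolation=cv2.INTER_CUBIC)[:,:,::-1]); print(u,v); np.savez("w3.npz",**c)
E
```

```text
[ 0.39811347 -0.22732166  0.15474144] [ 0.023  0.004 -0.002 -0.002  0.002 -0.002]
[[251.0355485  176.65183065]
 [251.1466778  183.64254079]
 [251.27593986 191.77391227]]
251 183
```

View pics/w3.png

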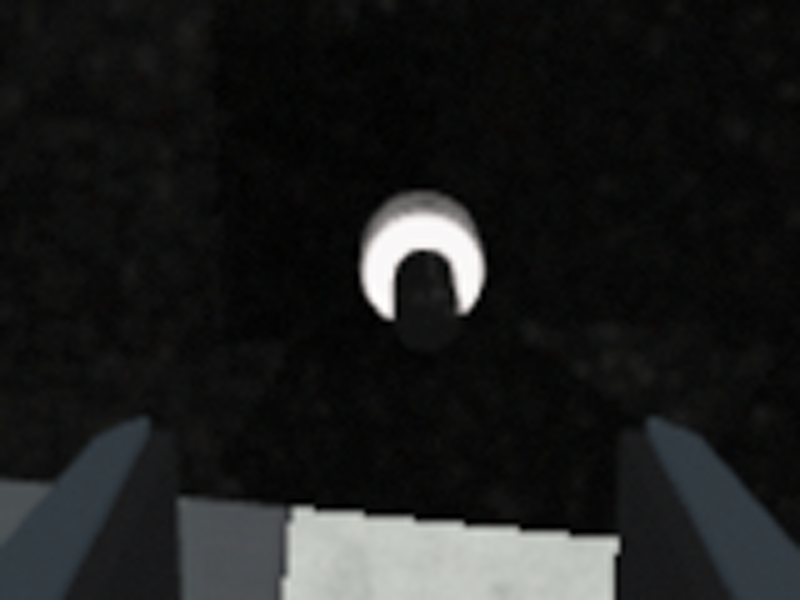

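The crop shows the varnish bottle upright. The bright shoulder disc is centred at crop (424,272) and its black cap leans toward the viewer by parallax. I'll intersect the shoulder disc with z=0.034.

```bash
cat >> h.py <<'E'
def disc(c,box,z,f):
    "enclosing circle (mm, world) of pixels where f(rgb) holds in box, at height z"
    x0,y0,x1,y1=box; y,x=np.nonzero(f(c["img"][y0:y1,x0:x1].astype(int)))
    w=np.array([ray(c,a+x0,b+y0,z) for a,b in zip(x,y)],np.float32)*1000
    e=cv2.minEnclosingCircle(w); return np.round(e[0],1),round(e[1],1)
E
python3 - <<'E'
from h import *
c=dict(np.load("w3.npz"))
e=disc(c,(235,155,275,195),.034,lambda i:i.min(2)>150); print(e, ray(c,255.4,177.0,.034), to_tool([*e[0]/1000,.018]))
E
```

```text
(array([ 409. , -230.7]), 12.5) [ 0.40844161 -0.23110379] [ 10.18885095   4.82126616 136.7687598 ]
```

>>> step_arm --motion '[[[10,5,0,0,0,0,0.4],[10,5,50,0,0,0,0.4],[10,5,100,0,0,0,0.4],[10,5,136,0,0,0,0.4],[10,5,136,0,0,0,0.4]]]'

```text
t: 6.6
position: [0.4077, -0.2301, 0.0168]
ee_rot: [[0.994, 0.106, -0.005], [0.106, -0.994, 0.003], [-0.005, -0.003, -1.0]]
wrist_force: [0.1, 0.3, 0.7]
gripper_width: 0.602
grip_force: 0.0
```

>>> step_arm --motion '[[[0,0,0,0,0,0,1],[0,0,0,0,0,0,1],[0,0,0,0,0,0,1],[0,0,0,0,0,0,1],[0,0,0,0,0,0,1]]]'

```text
t: 7.22
position: [0.4092, -0.232, 0.02]
ee_rot: [[0.995, 0.104, 0.002], [0.104, -0.995, -0.001], [0.002, 0.001, -1.0]]
wrist_force: [-0.7, 0.3, 5.8]
gripper_width: 0.275
grip_force: 30.0
```

```bash
python3 - <<'E'
from h import *
o=arm.get_obs(); print(o["position"],o["gripper_width"],o["grip_force"])
c=read_camera("wrist"); p=proj(c,[[*o["position"][:2],.034]])[0]; u,v=p.astype(int); print(p)
cv2.imwrite("pics/w4.png",cv2.resize(c["img"][v-60:v+60,u-80:u+80],None,fx=5,fy=5,interpolation=cv2.INTER_CUBIC)[:,:,::-1]); np.savez("w4.npz",**c)
print(to_tool([.5638,-.2048,.12]))
E
```

```text
[ 0.40918953 -0.23196603  0.02002809] 0.27481336558492264 30.00380516052246
[251.21714557 242.16929073]
[156.80074643 -10.85231838 -99.70651657]
```

View pics/w4.png

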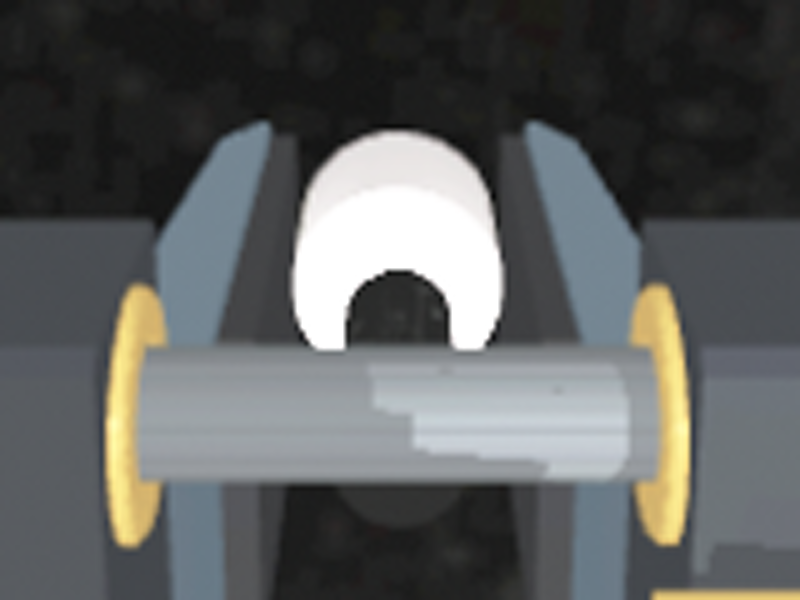

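The bottle is centred between the pads at crop (398,290), within about 1 mm of the TCP. Lift and carry.

>>> step_arm --motion '[[[0,0,-50,0,0,0,1],[0,0,-100,0,0,0,1],[55,-4,-100,0,0,0,1],[110,-8,-100,0,0,0,1],[155,-11,-100,0,0,0,1]]]'

```text
t: 7.9
position: [0.5632, -0.2041, 0.1193]
ee_rot: [[0.995, 0.104, 0.001], [0.104, -0.995, -0.0], [0.001, 0.001, -1.0]]
wrist_force: [0.1, -0.2, -0.7]
gripper_width: 0.276
grip_force: 30.0
```

>>> step_arm --motion '[[[0,0,20,0,0,0,1],[0,0,40,0,0,0,1],[0,0,40,0,0,0,1],[0,0,40,0,0,0,1]]]'

```text
t: 8.4
position: [0.5618, -0.2048, 0.0797]
ee_rot: [[0.995, 0.104, 0.001], [0.104, -0.995, -0.0], [0.001, 0.001, -1.0]]
wrist_force: [0.4, 0.1, -0.7]
gripper_width: 0.278
grip_force: 30.0
```

```bash
python3 - <<'E'
from h import *
o=arm.get_obs(); print(o["position"],o["gripper_width"],o["qvel"].round(3))
c=read_camera("wrist"); np.savez("w5.npz",**c); cv2.imwrite("pics/w5.png",c["img"][:,:,::-1])
th=np.radians(6);p=[[.5579-y*np.sin(th),-.1491+y*np.cos(th),.02] for y in(56,0,-56)]; print(proj(c,p))
E
```

```text
[ 0.56177776 -0.20478007  0.07970101] 0.2784100400576292 [-0.001 -0.011 -0.009  0.002 -0.002  0.001]
[[-101228.03702657     183.30501194]
 [    183.72658209     202.04053415]
 [  50569.07771465     211.34907817]]
```

View pics/w5.png

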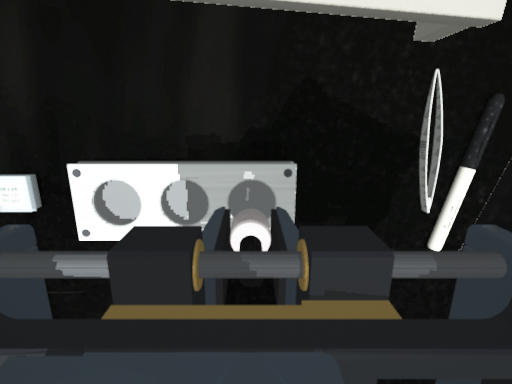

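```bash
python3 - <<'E'
from h import *
c=dict(np.load("w5.npz")); th=np.radians(6); R=np.array([[np.cos(th),-np.sin(th)],[np.sin(th),np.cos(th)]])
g=c["img"].max(2)
f=lambda u,v:(R.T@ray(c,u,v,.02)*1000).round(1)   # rack-aligned axes
# holes: dark blobs within bright plate
for x0,y0,x1,y1 in((70,166,86,181),(79,227,94,240),(280,166,296,181)):
    s=g[y0:y1,x0:x1]; m=(s<s.max()*.6)
    for ce,st in blobs(m,6): print("screw",ce+[x0,y0],st[4],f(*(ce+[x0,y0])))
for v in(190,202,214): 
    r=g[v,60:310].astype(int); d=np.diff(r); i=np.nonzero(np.abs(d)>35)[0]; print(v,[(k+60.5,d[k],f(k+60.5,v)[1]) for k in i if k<130 or k>225])
col=g[150:225,150].astype(int); k=np.argmax(np.abs(np.diff(col))); print("far edge",k+150.5,f(150,k+150.5),col[k-3:k+6])
E="w"
w=disc(c,(160,178,212,226),.02,lambda i:(i.max(2)<165)); print("midwell",w,(R.T@np.array(w[0])).round(1))
w=disc(c,(92,178,145,226),.02,lambda i:(i.max(2)<200)); print("leftwell",w,(R.T@np.array(w[0])).round(1))
print("tcp",(R.T@arm.get_obs()["position"][:2]*1000).round(1))
E
```

```text
screw [ 76.0952381  172.64285714] 42 [ 564.1 -121. ]
screw [ 85.75675676 232.59459459] 37 [ 511.9 -121.2]
screw [287.5 172.5] 52 [ 564.3 -292.1]
190 [(np.float64(69.5), np.int64(96), np.float64(-113.3)), (np.float64(70.5), np.int64(125), np.float64(-114.1)), (np.float64(95.5), np.int64(-70), np.float64(-134.7)), (np.float64(96.5), np.int64(-41), np.float64(-135.5)), (np.float64(101.5), np.int64(45), np.float64(-139.6)), (np.float64(102.5), np.int64(48), np.float64(-140.4)), (np.float64(163.5), np.int64(-77), np.float64(-190.6)), (np.float64(164.5), np.int64(-40), np.float64(-191.4)), (np.float64(187.5), np.int64(-65), np.float64(-210.3)), (np.float64(295.5), np.int64(-89), np.float64(-299.2)), (np.float64(296.5), np.int64(-43), np.float64(-300.0))]
202 [(np.float64(71.5), np.int64(100), np.float64(-113.3)), (np.float64(72.5), np.int64(126), np.float64(-114.1)), (np.float64(91.5), np.int64(-53), np.float64(-129.9)), (np.float64(93.5), np.int64(-72), np.float64(-131.6)), (np.float64(104.5), np.int64(44), np.float64(-140.7)), (np.float64(105.5), np.int64(49), np.float64(-141.6)), (np.fl
[... 554 characters left out ...]
(np.float64(113.5), np.int64(45), np.float64(-146.9)), (np.float64(114.5), np.int64(48), np.float64(-147.8)), (np.float64(162.5), np.int64(-43), np.float64(-188.1)), (np.float64(164.5), np.int64(-43), np.float64(-189.8)), (np.float64(188.5), np.int64(-66), np.float64(-210.0)), (np.float64(287.5), np.int64(41), np.float64(-293.3)), (np.float64(288.5), np.int64(48), np.float64(-294.2)), (np.float64(294.5), np.int64(-108), np.float64(-299.2)), (np.float64(295.5), np.int64(-41), np.float64(-300.1))]
far edge 163.5 [ 571.6 -181.4] [ 29  73 101 145 244 255 255 255 255]
midwell (array([ 553.7, -152.8]), 24.5) [ 534.7 -209.8]
leftwell (array([551.1, -93.2]), 20.1) [ 538.3 -150.3]
tcp [ 537.5 -262.5]
```

The four screws and plate edges put the rack centre at (538.0, −206.6) in rack-aligned axes. The right well is then at (538, −262.6), and the TCP is at (537.5, −262.5). I can lower.

>>> step_arm --motion '[[[0,0,25,0,0,0,1],[0,0,45,0,0,0,1],[0,0,52,0,0,0,1],[0,0,53,0,0,0,1],[0,0,53,0,0,0,1]]]'

```text
t: 9.07
position: [0.5621, -0.2048, 0.0269]
ee_rot: [[0.995, 0.104, 0.002], [0.104, -0.995, -0.001], [0.002, 0.001, -1.0]]
wrist_force: [0.7, 0.4, 0.2]
gripper_width: 0.274
grip_force: 30.0
```

>>> step_arm --motion '[[[0,0,0,0,0,0,0.6],[0,0,0,0,0,0,0.6],[0,0,-30,0,0,0,0.6],[0,0,-70,0,0,0,0.6],[0,0,-130,0,0,0,0.6]]]'

```text
t: 9.7
position: [0.5604, -0.2041, 0.1559]
ee_rot: [[0.995, 0.104, -0.003], [0.104, -0.995, 0.001], [-0.003, -0.002, -1.0]]
wrist_force: [1.0, 0.0, 0.0]
gripper_width: 0.399
grip_force: 0.0
```

```bash
python3 - <<'E'
from h import *
o=arm.get_obs(); print(o["position"],o["gripper_width"])
c=read_camera("wrist"); np.savez("w6.npz",**c); p=proj(c,[.5624,-.2049,.04])[0]; u,v=p.astype(int)
print(p,disc(c,(u-20,v-22,u+20,v+18),.04,lambda i:(i.min(2)>225)))
print(to_tool([.414,.0945,.16]))
E
```

```text
[ 0.56037598 -0.20408543  0.15592015] 0.39910144465454966
[251.82065699 185.25472378] (array([ 562.9, -203.5]), 27.4)
[-119.32160913 -314.62002063    2.38958459]
```

>>> step_arm --motion '[[[-21,-56,0,0,0,0,0.5],[-42,-112,0,0,0,0,0.5],[-63,-168,0,0,0,0,0.5],[-84,-224,0,0,0,0,0.5],[-105,-280,0,0,0,0,0.5]]]'

```text
t: 10.38
position: [0.4271, 0.0645, 0.1562]
ee_rot: [[0.995, 0.103, 0.001], [0.103, -0.995, 0.0], [0.002, -0.0, -1.0]]
wrist_force: [1.7, 0.3, -0.0]
gripper_width: 0.5
grip_force: 0.0
```

>>> step_arm --motion '[[[-14,-35,0,0,0,0,0.5],[-14,-35,0,0,0,0,0.5],[-14,-35,0,0,0,0,0.5]]]'

```text
t: 10.75
position: [0.4109, 0.0961, 0.1562]
ee_rot: [[0.995, 0.104, 0.001], [0.104, -0.995, -0.0], [0.001, 0.0, -1.0]]
wrist_force: [0.2, -0.3, -0.7]
gripper_width: 0.497
grip_force: 0.0
```

```bash
python3 - <<'E'
from h import *
o=arm.get_obs(); print(o["position"])
c=read_camera("wrist"); np.savez("w7.npz",**c); p=proj(c,[[.414,.0945,.05]])[0]; u,v=p.astype(int)
g=lambda i:(i[...,1]>i[...,0]+20)&(i[...,1]>50)
pu=lambda i:(i[...,2]>i[...,1]+40)
e=disc(c,(u-25,v-25,u+25,v+25),.05,g); print(p,"cap",e,to_tool([*e[0]/1000,.02]))
i=c["img"].astype(int); print([(ray(c,*ce,.04).round(3),s[4]) for ce,s in blobs(pu(i),30)])
a=cv2.resize(c["img"][130:250,150:350],None,fx=4,fy=4); cv2.imwrite("pics/w7.png",a[:,:,::-1])
w=dict(np.load("w6.npz"))["img"]
b=cv2.resize(w[130:250,150:350],None,fx=4,fy=4); cv2.imwrite("pics/w67.png",cv2.resize(np.vstack([a,b]),(500,600))[:,:,::-1])
E
```

```text
[0.41086739 0.09607301 0.15616076]
[252.52880803 187.16850584] cap (array([417. ,  96.3]), 9.3) [5.89254682e+00 2.18761415e-02 1.36071726e+02]
[(array([0.562, 0.227]), np.int32(364)), (array([0.562, 0.2  ]), np.int32(559)), (array([0.562, 0.083]), np.int32(564)), (array([0.437, 0.149]), np.int32(492)), (array([0.394, 0.033]), np.int32(333))]
```

View pics/w67.png

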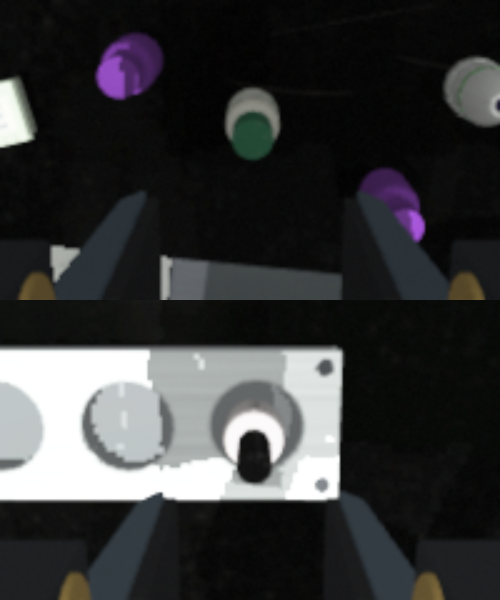

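The top half shows the green-capped mountant at (252,130), between the two purple look-alikes. The bottom half shows the varnish standing in the right well. I'll grasp the mountant with a narrower opening.

>>> step_arm --motion '[[[5,0,0,0,0,0,0.6],[5,0,50,0,0,0,0.6],[5,0,100,0,0,0,0.6],[5,0,136,0,0,0,0.6],[5,0,136,0,0,0,0.6]]]'

```text
t: 11.42
position: [0.414, 0.0958, 0.018]
ee_rot: [[0.995, 0.103, -0.006], [0.103, -0.995, -0.001], [-0.006, 0.001, -1.0]]
wrist_force: [-0.2, 0.6, 0.7]
gripper_width: 0.401
grip_force: 0.0
```

>>> step_arm --motion '[[[0,0,0,0,0,0,1],[0,0,0,0,0,0,1],[0,0,0,0,0,0,1],[0,0,-50,0,0,0,1],[0,0,-90,0,0,0,1]]]'

```text
t: 12.05
position: [0.4155, 0.097, 0.1119]
ee_rot: [[0.995, 0.104, 0.001], [0.104, -0.995, 0.0], [0.001, -0.0, -1.0]]
wrist_force: [0.3, -0.1, -1.0]
gripper_width: 0.241
grip_force: 30.0
```

```bash
python3 - <<'E'
from h import *
o=arm.get_obs(); print(o["position"],o["gripper_width"],o["grip_force"])
print(to_tool([.5566,-.1492,.11]))
c=read_camera("wrist"); np.savez("w8.npz",**c); g=lambda i:(i[...,1]>i[...,0]+20)&(i[...,1]>50)
z=o["position"][2]+.03
p=proj(c,[[*o["position"][:2],z]])[0]; u,v=p.astype(int)
e=disc(c,(u-35,v-35,u+35,v+35),z,g); print(p,e)
E
```

```text
[0.41551148 0.09700218 0.11188728] 0.24054021702507583 29.975354075431824
[114.6701515  259.56056153   2.02888645]
[251.31107576 254.97347689] (array([421. ,  98.6]), 7.7)
```

>>> step_arm --motion '[[[24,54,0,0,0,0,1],[48,108,0,0,0,0,1],[72,162,0,0,0,0,1],[96,216,0,0,0,0,1],[114,259,0,0,0,0,1]]]'

```text
t: 12.72
position: [0.5567, -0.151, 0.1104]
ee_rot: [[0.995, 0.103, 0.001], [0.103, -0.995, -0.0], [0.001, 0.001, -1.0]]
wrist_force: [-0.2, -0.2, 0.4]
gripper_width: 0.243
grip_force: 30.0
```

>>> step_arm --motion '[[[0,0,0,0,0,0,1],[0,0,30,0,0,0,1],[0,0,40,0,0,0,1],[0,0,40,0,0,0,1]]]'

```text
t: 13.22
position: [0.5549, -0.1479, 0.0697]
ee_rot: [[0.994, 0.105, -0.002], [0.105, -0.994, 0.0], [-0.001, -0.001, -1.0]]
wrist_force: [-0.6, -1.2, 0.4]
gripper_width: 0.246
grip_force: 30.0
```

```bash
python3 - <<'E'
from h import *
o=arm.get_obs(); print(o["position"],o["gripper_width"],to_tool([.5566,-.1492,.0275]))
c=read_camera("wrist"); cv2.imwrite("pics/w9.png",cv2.resize(c["img"][150:290,150:350],None,fx=4,fy=4)[:,:,::-1])
E
```

```text
[ 0.55490237 -0.14792875  0.06967218] 0.24564933485672047 [ 1.61584903  1.46928148 42.16895316]
```

View pics/w9.png

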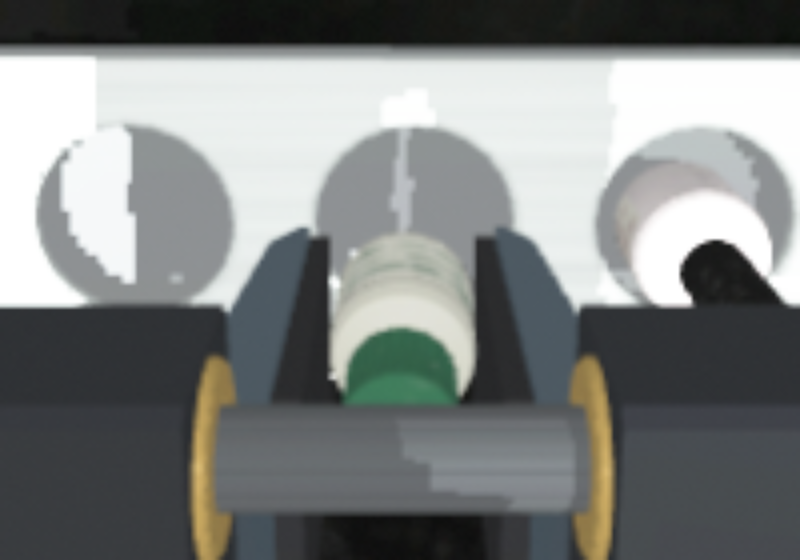

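The bottle at crop (404,310) is upright in the grip, and the middle well is centred at crop (414,220). That agrees with a 1–2 mm shift, so lower and release.

>>> step_arm --motion '[[[2,1,10,0,0,0,1],[2,1,30,0,0,0,1],[2,1,42,0,0,0,1],[2,1,43,0,0,0,1],[2,1,43,0,0,0,1]]]'

```text
t: 13.9
position: [0.5579, -0.1496, 0.027]
ee_rot: [[0.995, 0.104, 0.0], [0.104, -0.995, -0.0], [0.0, 0.0, -1.0]]
wrist_force: [-0.5, -0.6, 0.5]
gripper_width: 0.243
grip_force: 30.0
```

>>> step_arm --motion '[[[0,0,0,0,0,0,0.6],[0,0,0,0,0,0,0.6],[0,0,-30,0,0,0,0.6],[0,0,-80,0,0,0,0.6],[0,0,-135,0,0,0,0.6]]]'

```text
t: 14.52
position: [0.5572, -0.1495, 0.163]
ee_rot: [[0.995, 0.104, -0.001], [0.104, -0.995, 0.0], [-0.001, -0.0, -1.0]]
wrist_force: [0.7, -0.3, -0.5]
gripper_width: 0.395
grip_force: 0.0
```

```bash
python3 - <<'E'
from h import *
o=arm.get_obs(); print(o["position"],o["gripper_width"],to_tool([.376,.330,.195]))
c=read_camera("wrist"); np.savez("w10.npz",**c)
e=disc(c,(215,150,290,215),.056,lambda i:(i[...,1]>i[...,0]+20)&(i[...,1]>50)); print("cap at",e)
E
```

```text
[ 0.55722353 -0.14945547  0.16299055] 0.39529069761531815 [-130.39238513 -495.72312996  -31.63099389]
cap at (array([ 558.8, -149.1]), 9.3)
```

>>> step_arm --motion '[[[-15,-57,-20,0,0,0,0.3],[-30,-114,-32,0,0,0,0.3],[-45,-171,-32,0,0,0,0.3],[-60,-228,-32,0,0,0,0.3],[-75,-285,-32,0,0,0,0.3]]]'

```text
t: 15.2
position: [0.4527, 0.1277, 0.1942]
ee_rot: [[0.995, 0.104, 0.001], [0.104, -0.995, 0.0], [0.001, -0.0, -1.0]]
wrist_force: [-0.1, 0.2, 0.1]
gripper_width: 0.698
grip_force: 0.0
```

>>> step_arm --motion '[[[-15,-57,0,0,0,0,0.3],[-30,-114,0,0,0,0,0.3],[-45,-171,0,0,0,0,0.3],[-55,-211,0,0,0,0,0.3],[-55,-211,0,0,0,0,0.3]]]'

```text
t: 15.82
position: [0.3758, 0.3323, 0.1938]
ee_rot: [[0.994, 0.108, 0.0], [0.108, -0.994, 0.001], [0.0, -0.0, -1.0]]
wrist_force: [-0.2, -0.2, 0.3]
gripper_width: 0.701
grip_force: 0.0
```

```bash
python3 - <<'E'
from h import *
o=arm.get_obs(); print(o["position"],o["joint_pos"].round(2),o["gripper_width"])
c=read_camera("wrist"); np.savez("w11.npz",**c); p=proj(c,[[.376,.33,.078],[.376,.33,.064],[.376,.33,0]]); u,v=p[0].astype(int)
print(p,"collar",disc(c,(u-35,v-35,u+35,v+35),.078,lambda i:i.min(2)>150))
cv2.imwrite("pics/w11.png",cv2.resize(c["img"][v-70:v+70,u-100:u+100],None,fx=4,fy=4)[:,:,::-1]); print(u,v)
E
```

```text
[0.37582387 0.33232494 0.1937857 ] [0.7  0.22 1.76 0.   1.16 2.16] 0.700617598897104
[[252.98256159 187.59920967]
 [252.85433565 184.33341725]
 [252.38671969 172.42368562]] collar (array([353.3, 333.1]), 35.1)
252 187
```

View pics/w11.png

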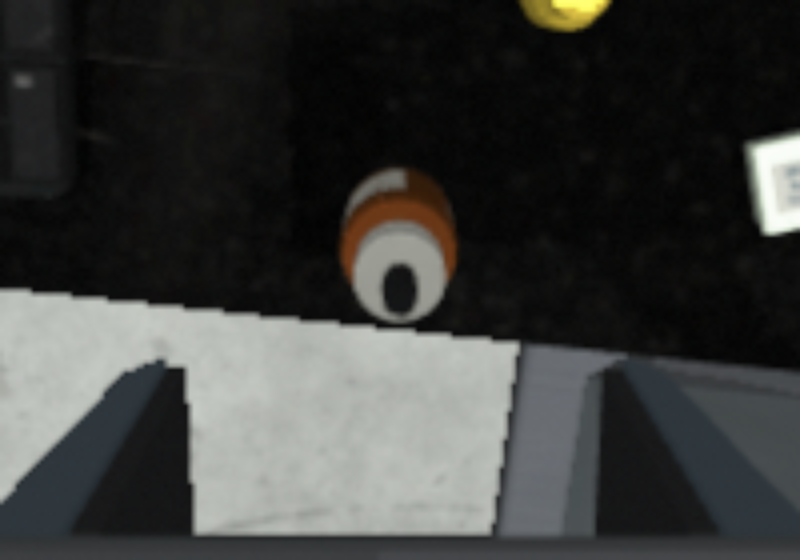

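The crop shows the stain bottle upright: the brown body, the white collar top disc centred at crop (400,277), and the dropper end-on. Nothing is close to the fingers.

```bash
python3 - <<'E'
from h import *
c=dict(np.load("w11.npz")); q=ray(c,251.6,185.9,.078); d=ray(c,251.6,189,.104); s=(ray(c,152+447/4,186,.078)-ray(c,152+354/4,186,.078))
# brown body shoulder at .064
i=c["img"].astype(int); m=(i[...,0]>i[...,2]+40)&(i[...,0]>90); y,x=np.nonzero(m[150:200,230:275]); print("body x-range",x.min()+230,x.max()+230,ray(c,(x.min()+x.max())/2+230,181,.06))
print(q,d,"collar dia",np.linalg.norm(s)); print(to_tool([*q,.031]))
E
```

```text
body x-range 238 265 [0.37854424 0.33171769]
[0.37762142 0.3316002 ] [0.38113286 0.33212767] collar dia 0.02368512241231441
[  1.43286429  -0.7673169  162.71161394]
```

>>> step_arm --motion '[[[2,-1,0,0,0,0,0.3],[2,-1,60,0,0,0,0.3],[2,-1,115,0,0,0,0.3],[2,-1,155,0,0,0,0.3],[2,-1,161,0,0,0,0.3]]]'

```text
t: 16.5
position: [0.3778, 0.329, 0.0308]
ee_rot: [[0.995, 0.102, -0.004], [0.102, -0.995, -0.004], [-0.005, 0.003, -1.0]]
wrist_force: [0.0, 0.8, 0.7]
gripper_width: 0.701
grip_force: 0.0
```

>>> step_arm --motion '[[[0,0,0,0,0,0,1],[0,0,0,0,0,0,1],[0,0,0,0,0,0,1],[0,0,0,0,0,0,1],[0,0,0,0,0,0,1]]]'

```text
t: 17.12
position: [0.3794, 0.3319, 0.0341]
ee_rot: [[0.995, 0.104, 0.002], [0.104, -0.995, 0.001], [0.002, -0.001, -1.0]]
wrist_force: [-0.6, -0.9, 6.2]
gripper_width: 0.356
grip_force: 30.0
```

>>> step_arm --motion '[[[0,0,-50,0,0,0,1],[0,0,-110,0,0,0,1],[0,0,-125,0,0,0,1]]]'

```text
t: 17.5
position: [0.3803, 0.3329, 0.1618]
ee_rot: [[0.995, 0.104, 0.006], [0.104, -0.995, 0.005], [0.007, -0.004, -1.0]]
wrist_force: [0.2, -0.4, -0.7]
gripper_width: 0.356
grip_force: 30.0
```

```bash
python3 - <<'E'
from h import *
o=arm.get_obs(); print(o["position"],o["gripper_width"],o["grip_force"],to_tool([.5566-.056*.1045,-.1492+.056*.9945,.16]))
E
```

```text
[0.38029427 0.33287142 0.16184243] 0.35579410236729353 29.990045428276062 [125.05772555 441.83402368   0.73257862]
```

>>> step_arm --motion '[[[15,53,0,0,0,0,1],[30,106,0,0,0,0,1],[45,159,0,0,0,0,1],[60,212,0,0,0,0,1],[75,265,0,0,0,0,1]]]'

```text
t: 18.12
position: [0.4806, 0.0739, 0.157]
ee_rot: [[0.995, 0.104, -0.002], [0.104, -0.995, -0.0], [-0.002, -0.0, -1.0]]
wrist_force: [0.5, 0.2, -1.5]
gripper_width: 0.357
grip_force: 30.0
```

>>> step_arm --motion '[[[15,53,0,0,0,0,1],[30,106,0,0,0,0,1],[45,159,0,0,0,0,1],[50,177,20,0,0,0,1],[50,177,60,0,0,0,1]]]'

```text
t: 18.75
position: [0.5503, -0.0971, 0.0974]
ee_rot: [[0.995, 0.102, 0.003], [0.102, -0.995, -0.001], [0.003, 0.001, -1.0]]
wrist_force: [-0.1, 0.3, -0.9]
gripper_width: 0.356
grip_force: 30.0
```

>>> step_arm --motion '[[[0,0,0,0,0,0,1],[0,0,0,0,0,0,1]]]'

```text
t: 19.0
position: [0.5493, -0.095, 0.0985]
ee_rot: [[0.995, 0.105, 0.0], [0.105, -0.995, -0.0], [0.0, 0.0, -1.0]]
wrist_force: [0.1, 0.6, 0.5]
gripper_width: 0.356
grip_force: 30.0
```

```bash
python3 - <<'E'
from h import *
o=arm.get_obs(); print(o["position"],o["gripper_width"],to_tool([.5566-.056*.1045,-.1492+.056*.9945,.041]))
c=read_camera("wrist"); np.savez("w12.npz",**c); cv2.imwrite("pics/w12.png",cv2.resize(c["img"][150:290,150:350],None,fx=4,fy=4)[:,:,::-1])
E
```

```text
[ 0.54933847 -0.09500361  0.09846631] 0.3562377604282867 [ 1.53452034 -1.34935584 57.46672757]
```

View pics/w12.png

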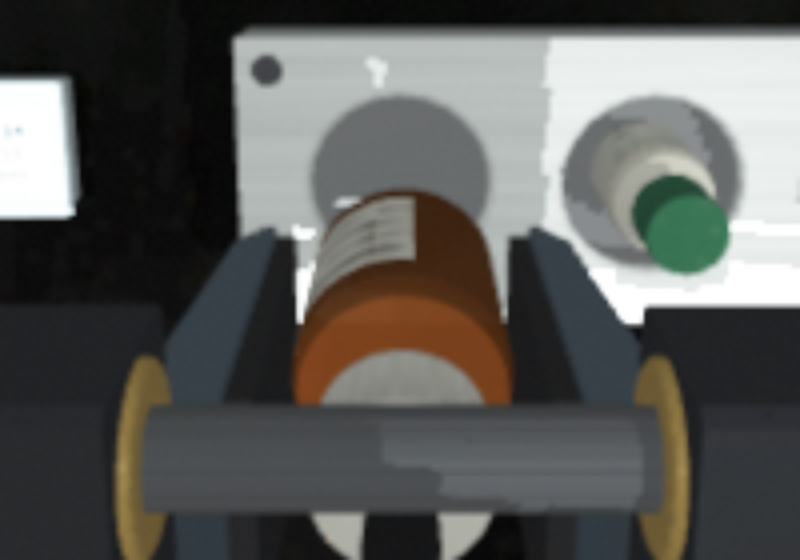

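The well centre is at crop (400,180). The bottle hangs upright, its lower front edge at crop (403,190). I'll check the fore-aft offset of the bottle against the well, since the clearance is only 3.5 mm.

```bash
python3 - <<'E'
from h import *
c=dict(np.load("w12.npz")); th=np.radians(6); R=np.array([[np.cos(th),-np.sin(th)],[np.sin(th),np.cos(th)]]); f=lambda u,v,z:(R.T@ray(c,u,v,z)*1000).round(1)
P=lambda x,y:(150+x/4-.4,150+y/4-.4)
print("bottle front",f(*P(403,190),.0645),"shoulder front",f(*P(403,295),.1285),"collar front",f(*P(403,349),.1425))
print("well top/left/right",f(*P(400,95),.02),f(*P(311,180),.02),f(*P(490,180),.02),"screw",f(*P(266,70),.02))
print("tcp",(R.T@arm.get_obs()["position"][:2]*1000).round(1))
E
```

```text
bottle front [ 550.1 -151.5] shoulder front [ 554.6 -151.4] collar front [ 553.2 -151.3]
well top/left/right [ 558.8 -150.9] [ 539.5 -131. ] [ 539.5 -171. ] screw [ 564.3 -121.7]
tcp [ 536.9 -152. ]
```

The estimates of the bottle centre (534–538) bracket the TCP at 537, and the well is at (538–539, −151). I'll shift +2/−1 and lower, watching the force.

>>> step_arm --motion '[[[2,-1,0,0,0,0,1],[2,-1,25,0,0,0,1],[2,-1,40,0,0,0,1],[2,-1,47,0,0,0,1],[2,-1,50,0,0,0,1]]]'

```text
t: 19.68
position: [0.5511, -0.094, 0.0479]
ee_rot: [[0.995, 0.104, 0.0], [0.104, -0.995, -0.0], [0.0, 0.0, -1.0]]
wrist_force: [-0.1, 0.2, -1.2]
gripper_width: 0.355
grip_force: 30.0
```

>>> step_arm --motion '[[[0,0,3,0,0,0,1],[0,0,6,0,0,0,1],[0,0,7,0,0,0,1],[0,0,8,0,0,0,1],[0,0,8,0,0,0,1]]]'

```text
t: 20.3
position: [0.5511, -0.0941, 0.0401]
ee_rot: [[0.995, 0.104, 0.0], [0.104, -0.995, -0.0], [0.0, 0.0, -1.0]]
wrist_force: [-1.1, -0.0, 1.0]
gripper_width: 0.357
grip_force: 30.0
```

>>> step_arm --motion '[[[0,0,0,0,0,0,0.5],[0,0,0,0,0,0,0.5],[0,0,-40,0,0,0,0.5],[0,0,-100,0,0,0,0.5],[0,0,-155,0,0,0,0.5]]]'

```text
t: 20.92
position: [0.5509, -0.094, 0.1968]
ee_rot: [[0.995, 0.104, 0.0], [0.104, -0.995, -0.0], [0.0, 0.0, -1.0]]
wrist_force: [0.8, -0.0, 0.3]
gripper_width: 0.5
grip_force: 0.0
```

```bash
python3 - <<'E'
from h import *
o=arm.get_obs(); print(o["position"],to_tool([.404,.209,.16]))
c=read_camera("wrist"); np.savez("w13.npz",**c); cv2.imwrite("pics/w13.png",cv2.resize(c["img"][110:250,150:400],None,fx=3.2,fy=3.2)[:,:,::-1])
E
```

```text
[ 0.55085697 -0.09401445  0.1968107 ] [-114.53558491 -316.66304493   36.68605755]
```

View pics/w13.png

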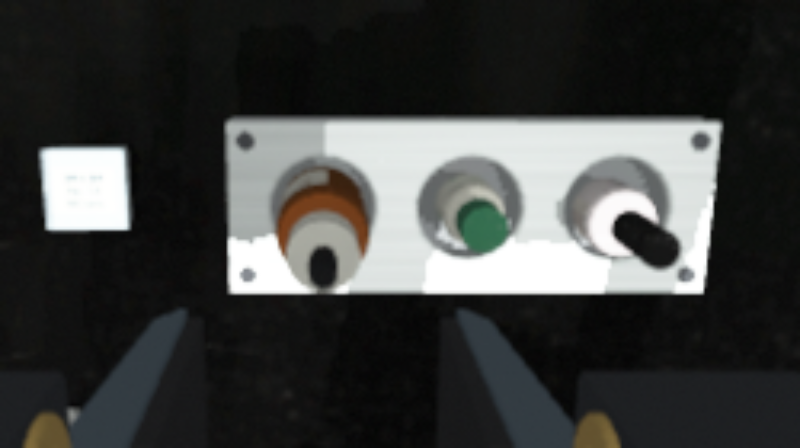

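All three bottles stand in their wells at crop (322,230), (478,215) and (630,220), in the right order. Now the small box.

>>> step_arm --motion '[[[-20,-56,0,0,0,-7,0.4],[-40,-112,0,0,0,-14,0.4],[-60,-168,20,0,0,-14,0.4],[-80,-224,37,0,0,-14,0.4],[-100,-280,37,0,0,-14,0.4]]]'

```text
t: 21.6
position: [0.4204, 0.1752, 0.1567]
ee_rot: [[0.94, 0.341, -0.002], [0.341, -0.94, -0.001], [-0.002, 0.0, -1.0]]
wrist_force: [1.6, 0.7, 0.4]
gripper_width: 0.602
grip_force: 0.0
```

```bash
python3 - <<'E'
from h import *
print(to_tool([.404,.209,.16]))
E
```

```text
[ -3.88395993 -37.38385438  -3.31609859]
```

>>> step_arm --motion '[[[-4,-37,0,0,0,0,0.4],[-4,-37,0,0,0,0,0.4],[-4,-37,0,0,0,0,0.4]]]'

```text
t: 21.98
position: [0.4061, 0.207, 0.1579]
ee_rot: [[0.94, 0.342, 0.0], [0.342, -0.94, -0.001], [0.0, 0.001, -1.0]]
wrist_force: [-0.7, -0.6, 0.1]
gripper_width: 0.597
grip_force: 0.0
```

```bash
python3 - <<'E'
from h import *
o=arm.get_obs(); print(o["position"],o["ee_rot"][:2,0])
c=read_camera("wrist"); p=proj(c,[[.404,.209,.016]])[0]; r=rect(c,p,.016,150,35); print(p,r,to_tool([*r[0]/1000,.004]))
E
```

```text
[0.40612498 0.20704169 0.15786262] [0.93974418 0.34187843]
[248.06581061 182.94035897] (array([405.5, 210.8]), array([27.2, 26.8]), 20.0) [  0.60537305  -4.21276675 153.87399367]
```

>>> step_arm --motion '[[[1,-4,0,0,0,0,0.4],[1,-4,60,0,0,0,0.4],[1,-4,120,0,0,0,0.4],[1,-4,148,0,0,0,0.4],[1,-4,152,0,0,0,0.4]]]'

```text
t: 22.65
position: [0.4046, 0.2104, 0.0043]
ee_rot: [[0.94, 0.34, -0.004], [0.34, -0.94, -0.002], [-0.004, 0.001, -1.0]]
wrist_force: [-0.2, -0.1, 0.8]
gripper_width: 0.596
grip_force: 0.0
```

>>> step_arm --motion '[[[0,0,0,0,0,0,1],[0,0,0,0,0,0,1],[0,0,0,0,0,0,1],[0,0,0,0,0,0,1]]]'

```text
t: 23.15
position: [0.4063, 0.2119, 0.007]
ee_rot: [[0.94, 0.342, 0.002], [0.342, -0.94, 0.001], [0.002, -0.0, -1.0]]
wrist_force: [-0.2, -0.5, 6.7]
gripper_width: 0.297
grip_force: 30.0
```

>>> step_arm --motion '[[[0,0,-60,0,0,0,1],[0,0,-110,0,0,7,1],[0,0,-110,0,0,14,1],[0,0,-110,0,0,14,1]]]'

```text
t: 23.65
position: [0.4054, 0.2115, 0.1165]
ee_rot: [[0.994, 0.106, 0.001], [0.106, -0.994, 0.0], [0.001, -0.0, -1.0]]
wrist_force: [-1.3, 0.1, -0.3]
gripper_width: 0.299
grip_force: 30.0
```

```bash
python3 - <<'E'
from h import *
o=arm.get_obs(); print(o["position"],o["gripper_width"],to_tool([.5485,-.0016,.12]))
E
```

```text
[0.40535072 0.21154937 0.11649166] 0.2986531838165197 [119.84928378 227.0701957   -3.457507  ]
```

>>> step_arm --motion '[[[26,50,0,0,0,0,1],[52,100,0,0,0,0,1],[78,150,0,0,0,0,1],[104,200,0,0,0,0,1],[120,227,0,0,0,0,1]]]'

```text
t: 24.28
position: [0.549, -0.0041, 0.1148]
ee_rot: [[0.995, 0.104, -0.002], [0.104, -0.995, -0.0], [-0.002, 0.0, -1.0]]
wrist_force: [0.3, 0.2, -0.1]
gripper_width: 0.296
grip_force: 30.0
```

>>> step_arm --motion '[[[0,0,0,0,0,0,1],[0,0,40,0,0,0,1],[0,0,55,0,0,0,1],[0,0,55,0,0,0,1]]]'

```text
t: 24.78
position: [0.547, -0.0009, 0.0598]
ee_rot: [[0.994, 0.106, -0.004], [0.106, -0.994, 0.0], [-0.004, -0.001, -1.0]]
wrist_force: [0.6, 0.2, -0.5]
gripper_width: 0.3
grip_force: 30.0
```

```bash
python3 - <<'E'
from h import *
o=arm.get_obs(); z=o["position"][2]; print(o["position"],to_tool([.5485,-.0016,.022]))
c=read_camera("wrist"); np.savez("w14.npz",**c); cv2.imwrite("pics/w14.png",cv2.resize(c["img"][150:290,150:350],None,fx=4,fy=4)[:,:,::-1])
print(proj(c,[[.5479+.016,-.0016,.014],[*(o["position"][:2]+[.014,0]),z-.007]]))
E
```

```text
[ 0.54698244 -0.00092325  0.05984196] [ 1.57135027  0.85298469 37.83620578]
[[254.11951402 188.84249299]
 [253.39153578 208.47904984]]
```

View pics/w14.png

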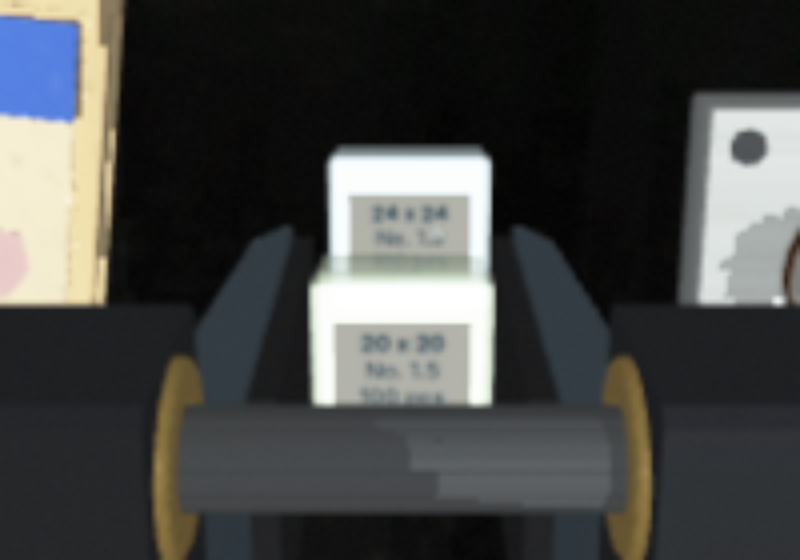

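The small box's lower front edge is at crop (402,258) and the larger box's far top edge at crop (410,150). By the rays, the small box is about 4 mm short and 1.5 mm to the left, so I'll shift and lower.

>>> step_arm --motion '[[[4,1,0,0,0,0,1],[4,1,20,0,0,0,1],[4,1,33,0,0,0,1],[4,1,38,0,0,0,1],[4,1,38,0,0,0,1]]]'

```text
t: 25.45
position: [0.5526, -0.0023, 0.023]
ee_rot: [[0.995, 0.104, -0.0], [0.104, -0.995, -0.0], [-0.0, 0.0, -1.0]]
wrist_force: [-0.3, -1.0, 0.0]
gripper_width: 0.302
grip_force: 30.0
```

>>> step_arm --motion '[[[0,0,0,0,0,0,0.55],[0,0,0,0,0,0,0.55],[0,0,-20,0,0,0,0.55],[0,0,-80,0,0,0,0.55],[0,0,-140,0,0,0,0.55]]]'

```text
t: 26.08
position: [0.5522, -0.0023, 0.1645]
ee_rot: [[0.995, 0.104, -0.001], [0.104, -0.995, -0.0], [-0.001, 0.0, -1.0]]
wrist_force: [1.6, -0.2, -0.0]
gripper_width: 0.448
grip_force: 0.0
```

```bash
python3 - <<'E'
from h import *
o=arm.get_obs(); print(o["position"],o["gripper_width"])
c=read_camera("wrist"); np.savez("w15.npz",**c); p=proj(c,[[.548,-.0016,.03]])[0]; print(rect(c,p,.03,150,30))
a=cv2.resize(c["img"][130:250,150:350],None,fx=4,fy=4)
s=read_camera("scene"); np.savez("s15.npz",**s); cv2.imwrite("pics/w15.png",a[:,:,::-1])
E
```

```text
[ 0.55224121 -0.00231387  0.16451316] 0.4478548056138739
(array([551.5,  -1.2]), array([30.1, 29.6]), 6.0)
```

View pics/w15.png

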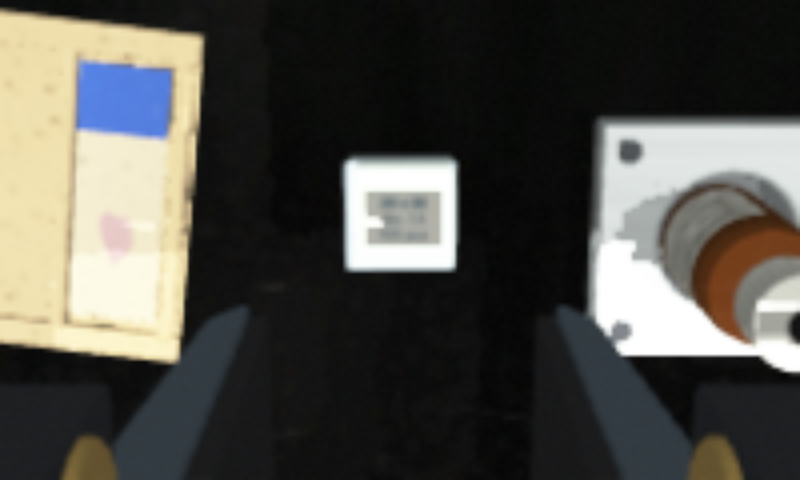

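The small box sits centred on the larger one at crop (401,215): they share their outline, with the label in the middle. The gripper is clear and the oil bottle and objective were never approached, so I'll hand in.

```bash
python3 -c "
from plant import arm
print(arm.finish_job())"
```

```text
the job is handed in; nothing more can be done
None
```

I handed the job in at about 26 s; no verdict came back. In the last pictures the stain, medium and varnish bottles stand in the left, middle and right wells, and the smaller box sits centred on the larger one in the gap; I didn't go near the oil bottle or objective and didn't re-measure them.

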